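# Take the glued push block out of the vise and tuck it under the drying weight

### The arm

A 7-joint arm with a two-finger parallel gripper is mounted at the origin on the work surface. World frame = base frame: x ahead of the robot, y to its left, z up, the work surface at z = 0. Lengths are in m, angles in rad, forces in N, time in s.
With the tool pointing down it reaches from about 0.4 to 0.85 m from the base axis. Payload 10.4 kg.
Tool frame: the origin (TCP) lies at the very end of the fingers, on their centre line; the grasp point (between the pads) lies 19 mm behind it; z points along the fingers, y is the direction in which the jaws open and shut (so a half turn about z gives the same grasp; the last joint's range is limited). The gripper opens to 87 mm and grips with 3 to 60 N. Pads are 19 mm wide; open, the fingers measure 117 mm over their backs; the gripper's body (75 mm by 190 mm) begins 51 mm behind the grasp point.
Start: joints at [1.2, 0.332, -0.065, 1.46, 0.022, 1.35, -0.088], TCP at [0.213, -0.588, 0.223] pointing down, gripper open.
Joint ranges: [-2.6, 2.6], [-0.5, 2.12], [-1.47, 1.34], [0.16, 2.42], [-1.27, 4.41], [0.06, 2.06], [-2.6, 2.6]. Speed limits (rad/s): [2.22, 2.22, 2.79, 2.79, 3.14, 3.14, 3.14].

### API

Orientations are given as a unit quaternion [x, y, z, w].
In Python, from bench import read_state, imaging, r gives the robot as it stands. The module is installed in compiled form; this text tells all that it offers.
- The arm moves only by the tool move_arm, never from a script. Its argument "series" is a list of rows, each a list of 4 numbers: the shift along the tool's x, y, z in m, then the turn about the tool's z in rad. In form: [[x, y, z, roll], ...]. A call has 1 to 20 rows; each row is the pose to reach, as a shift and turn from the pose commanded when the call began, along the tool's axes at that moment; what a row does not reach only later rows make up. A row lasts 1/10 s, in which the tool goes at most 50 mm and 8.59 degrees, less where a joint would pass 70% of its speed; a pose out of reach is approached as far as the arm can. A call with a gripper value outside its range is refused whole. "claw" is the gripper's target within -1 to 1 (fully open at 1, half-way at 0, shut at -1), set as the call begins (left out, the last holds). The fingers move at their own pace and stop on an object; "newtons" is the grip in N (left out, the last holds). Time passes only in rows, so rows that repeat a pose let the fingers close. It gives the time, the measured TCP pose, the force and the opening at its end, in the units of the state.
- read_state(): the state, without advancing time (a new reading comes with each control period).
- imaging.camera(name): name is "side" or "top" or "wrist"; returns (picture, depth): 400x640x3 uint8, red, green, blue; 400x640 float32, m along the optical axis (not along the pixel's ray), 0 where there is no reading.
- imaging.get_calibration(name): a dict with "camera_matrix" (3x3 intrinsics, pixels), "R" (3x3) and "t" (3): a world point X has camera coordinates R X + t. Camera axes: x right, y down, z forward; pixel columns grow to the right and rows downward; lengths in m; the calibration is good to about 2 mm. A picture is of the moment at which its call begins: read the wrist's pose just before it. get_calibration takes no time and is no camera call; for the wrist camera it gives the pose at the moment of the call.
- r.close_job(): hands the job in, once; it reports no verdict.
The state is a dict: "time": time; "joint_positions": joint angles; "joint_vel": joint speeds; "joint_torque": joint torques, N m; "ee_pos": TCP position; "eef_rot": TCP orientation; "ft_force": force on the tool from outside, world axes, zero at the start; "torque": the same for the moment, N m; "width": finger opening in m.
Only numpy, scipy, OpenCV 4.12 (cv2) and the standard library are available. Lean on these libraries where they do the work, as an engineer would, in place of code of your own. Each camera call takes 0.05 s, during which the arm holds its last target.

### The job

Pull the vise's sliding jaw well open by its bar, then lift the glued push block out of the vise. Lay it squarely on top of the pile of blank soles in the drying rack, with the long bare end of its sole tucked under the weighted hold-down arm and pushed in nearly to the back stops, so that the arm rests on the sole; leave the blanks in their pile and do not disturb the glue bottle, the pencil pot or the tin.

Things in the scene. Friction and masses are not known exactly. Their poses are not given: they have to be found in the camera images.
- vise: Low grey bench vise, fixed. Origin: bench level, below the middle of the clamped part; x points from sliding to fixed jaw, z up. Bed under the part: 20 mm high. Jaws 110 mm wide (y), 46 mm high, each with a steel lip on top (36 to 46 mm high). Jaw faces at x = +33 and, closed, -33 mm; lip edges at x = +22 and -22 mm; the sliding jaw's move to -x by the opening.
- fixed_lip (a point): Middle of the fixed jaw's lip edge, at its top (vise x = +22 mm, 46 mm high). Each lip overhangs the part's sole by 10 mm, 2 mm above it, so the part cannot be lifted with the jaw shut; with it open, slide the part at least 12 mm towards the opened jaw (vise -x), clear of the fixed lip, then lift.
- jaw (a joint): Opening of the sliding jaw, m: 0 closed, 0.07 fully open; slides towards the vise's -x with about 4 N of friction plus light damping; no spring, stays where it is left.
- jaw_bar (a point): Middle of the sliding jaw's pull bar: round steel bar 12 mm thick, 80 mm long along the vise's y, axis 70 mm above the bench, 43 mm out from the jaw's outer face (vise x = -110 mm minus the opening). Pinch it across (along vise x) from above; apart from its two sloping end stays nothing within 50 mm of it is higher than 46 mm.
- push_block: The finished part, wood, about 0.2 kg: sole 190 x 64 x 14 mm (x, y, z) with a dark grip block 60 x 36 x 44 mm glued on it. Origin: centre of the sole's underside; x towards its long bare end. The grip block spans x = -85 to -25 mm, centred in y, 14 to 58 mm above the underside; pinch it across y. At first it sits on the vise bed, its x along the vise's y, its y along the vise's -x.
- rack: Drying rack, fixed: plywood base 10 mm thick, 100 mm wide, x = -80 to +230 mm. Origin: bench level, centre line; x is the direction in which a part is pushed in, z up. On it two blank soles, pile top 38 mm high, x = -70 to +120 mm, between side fences 32 mm high. Arm posts at x = 182 to 218 mm, 80 mm high. Fully home, the push block's origin is at x = +30 mm, 38 mm high, its x along the rack's.
- back_stops (a point): Midway between the two back stops' faces (rack x = +125 mm, 62 mm high), which stop a part pushed in; the arm passes between them.
- hold_arm: Weighted steel hold-down arm, 0.35 kg (about 3 N at its pad). Origin: lowest point of its round cross pad (40 mm wide), which rests on the pile at rack x = 85 mm; axes equal the rack's when it rests there. Hinge along y at rack x = 200 mm, 65 mm high. A round weight 38 mm wide stands over the pad, top 88 mm high (about 102 mm with a sole under the arm). It falls back when let go.
- lip_tip (a point): Underside of the free end of the arm's entry lip: 40 mm wide, it slopes up from the pad at 20 degrees towards the rack's -x and ends at rack x = 24 mm, 60 mm high. A 14 mm sole slid in along the pile runs under the lip and lifts the arm by itself, for a push of about 3 to 10 N.
- blank0: Lower blank sole of the pile, loose, plain wood 190 x 64 x 14 mm, origin: centre of underside.
- blank1: Upper blank sole of the pile, loose, the same.
- glue: White glue bottle, 54 mm in diameter, 145 mm high, standing loose between vise and rack; origin: centre of underside. Leave alone.
- pencil_pot: Blue pot with pencils, 60 mm in diameter, 155 mm high over all, loose; origin: centre of underside. Leave alone.
- wax_tin: Steel tin, 66 mm in diameter, 45 mm high, loose; origin: centre of underside. Leave alone.
Not all that is in view belongs to the job. Of the things that look like the push_block, the largest one is meant.

How it is judged:
By the outcome, as a careful person would: the job done as asked, in the order asked, and still so for the second after the job is handed in, with the robot touching nothing.
It also fails if it takes over 61 s, if anything falls off the work surface, if the arm or the gripper's body presses on something with over 40 N, if the wrist force passes 120 N, or if a joint passes its speed limit or range.

## Working session

There is one attempt and no reset: what is moved stays moved. The work goes in short steps, Python scripts to look and compute and a tool call to move; the robot and the scene stay as the last step left them, time stands still between calls to the robot, and variables do not carry over. Pictures are saved under pics/ and viewed, and the job is handed in when it is done.

Besides the shell and the picture viewer there is one more tool, called as a command line: name --pt "numbers of a row" for each row, then --argument value for the rest. move_arm: Moves the arm, as the interface text tells. Its arguments: {"type":"object","properties":{"series":{"type":"array","items":{"type":"array","items":{"type":"number"}}},"claw":{"type":"number"},"newtons":{"type":"number"}},"required":["series"]}

```bash
mkdir -p pics
python3 - <<'E'
from bench import read_state, imaging, r
import cv2,numpy as np
s=read_state();print(s)
for n in ("top","side"):
    p,d=imaging.camera(n);c=imaging.get_calibration(n)
    cv2.imwrite(f"pics/{n}0.png",p[:,:,::-1]);np.savez(f"pics/{n}0.npz",p=p,d=d,**{k:np.array(v) for k,v in c.items()})
    print(n,c)
E
```

```text
{'time': 0.0, 'joint_positions': array([ 1.2004112 ,  0.33289043, -0.06467615,  1.46092533,  0.02161151,
        1.34988869, -0.08853578]), 'joint_vel': array([ 0.00069127, -0.00022398,  0.00125004,  0.00025215,  0.00011148,
       -0.00049659, -0.00116425]), 'joint_torque': array([ 1.17991112e-04, -6.23256898e+01,  2.46131793e-02, -3.89896202e+01,
       -6.13083341e-02,  3.99201934e-02,  1.27411736e-04]), 'ee_pos': array([ 0.21285959, -0.5872348 ,  0.22174992]), 'eef_rot': array([ 9.84921542e-01,  1.73000160e-01, -1.63349244e-04, -6.88966912e-04]), 'ft_force': array([ 0.28846888, -0.18039189,  0.24006233]), 'torque': array([0.00170375, 0.01026514, 0.02467986]), 'width': 0.08674258057443746}
top {'camera_matrix': array([[392.50243166,   0.        , 316.08458509],
       [  0.        , 392.50243166, 198.96601203],
       [  0.        ,   0.        ,   1.        ]]), 'R': array([[ 0.00766228, -0.99989099,  0.01262128],
       [-0.98284667, -0.00985627, -0.18416101],
       [ 0.18426533, -0.01099369, -0.98281505]]), 't': array([-0.10558625,  0.62765861,  0.88736684])}
side {'camera_matrix': array([[366.43190241,   0.        , 319.07624194],
       [  0.        , 366.43190241, 200.78780682],
       [  0.        ,   0.        ,   1.        ]]), 'R': array([[-0.90673481, -0.42168837,  0.00330328],
       [-0.31635174,  0.67501355, -0.66654204],
       [ 0.27884326, -0.60542187, -0.74546013]]), 't': array([0.51204428, 0.31203741, 0.6475256 ])}
```

View pics/top0.png

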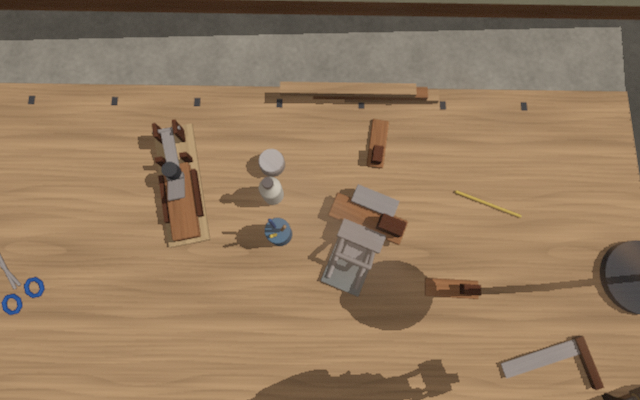

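View pics/side0.png

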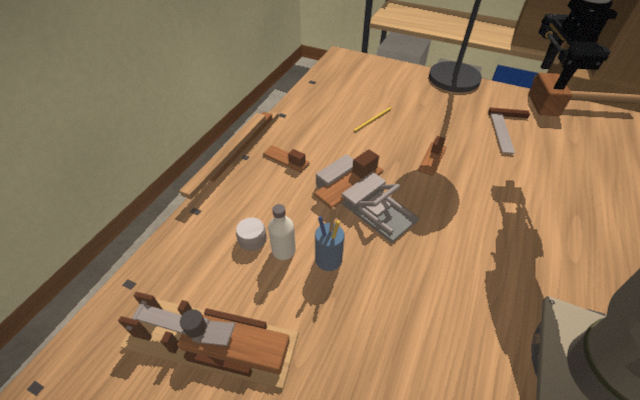

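Candidates for the push block in the top picture are the part in the vise (370,218) and two smaller look-alikes at (378,143) and (455,289). The one in the vise is the largest, so I choose that. The rack is at (183,185), the tin at (271,162), the glue at (270,190) and the pot at (278,232). I'll check the choice in a close crop.

```bash
cat > h.py <<'E'
import numpy as np,cv2
def load(n): 
    z=np.load(f"pics/{n}.npz"); return z['p'],z['d'],z['camera_matrix'],z['R'],z['t']
def world(d,K,R,t):
    v,u=np.mgrid[0:d.shape[0],0:d.shape[1]]
    c=np.stack([(u-K[0,2])/K[0,0]*d,(v-K[1,2])/K[1,1]*d,d],-1)
    return (c-t)@R
def ray(u,v,K,R,t,z):
    C=-R.T@t; w=R.T@np.array([(u-K[0,2])/K[0,0],(v-K[1,2])/K[1,1],1]); return C+w*(z-C[2])/w[2]
E
python3 - <<'E'
from h import *
p,d,K,R,t=load('top0');W=world(d,K,R,t)
print('table z',np.median(W[300:330,150:250,2]))
a=cv2.resize(p[175:305,310:430],None,fx=5,fy=5,interpolation=cv2.INTER_CUBIC)
b=cv2.resize(p[115:255,140:300],None,fx=5,fy=4.2*5/4.2,interpolation=cv2.INTER_CUBIC)
cv2.imwrite('pics/c_v.png',a[:600,:,::-1]);cv2.imwrite('pics/c_r.png',b[:600,:,::-1])
z=W[...,2]
for (n,u0,u1,v0,v1,l,h) in [('grip',310,430,175,305,.068,.09),('lips',310,430,175,305,.042,.05),('bar',310,375,240,305,.062,.08),('weight',140,215,110,250,.08,.1),('pile',140,215,110,250,.034,.042),('glue',250,290,170,210,.13,.16),('tin',250,290,145,180,.035,.055),('pot',260,300,210,250,.08,.16)]:
    m=np.zeros(z.shape,bool);m[v0:v1,u0:u1]=(z[v0:v1,u0:u1]>l)&(z[v0:v1,u0:u1]<h)
    k,lab,st,ce=cv2.connectedComponentsWithStats(m.astype(np.uint8))
    for i in range(1,k):
        if st[i,4]>15:
            P=W[lab==i]; rc=cv2.minAreaRect((P[:,:2]*1000).astype(np.float32))
            print(n,st[i,4],ce[i].round(),P.mean(0).round(4),'rect',np.round(rc[0],1),np.round(rc[1],1),round(rc[2],1))
E
```

```text
table z 0.00020865599578398817
grip 409 [392. 224.] [ 0.5673 -0.2784  0.0776] rect [ 568.  -279.3] [60.7 36.9] 67.5
grip 215 [353. 259.] [ 0.4846 -0.1858  0.0745] rect [ 486.4 -186.4] [90.3 16.7] 67.7
lips 795 [375. 200.] [ 0.6302 -0.2446  0.0459] rect [ 630.2 -245.5] [110.2  46.3] 68.0
lips 876 [362. 235.] [ 0.5434 -0.2105  0.046 ] rect [ 539.1 -208.2] [109.9  58.1] 67.2
bar 247 [353. 259.] [ 0.4857 -0.1871  0.0733] rect [ 489.5 -188.1] [91.1 25.8] 69.4
weight 16 [174. 128.] [0.7965 0.2453 0.0812] rect [795.8 245.2] [15.9  7.3] 3.9
weight 206 [170. 168.] [0.6933 0.2469 0.0868] rect [693.8 247.1] [36.7 36.4] 14.7
pile 1323 [183. 210.] [0.6032 0.2251 0.0379] rect [627.2 233.5] [189.7  64.9] 11.7
glue 115 [267. 182.] [0.6497 0.0084 0.1439] rect [651.   9.] [24.2 23.6] 27.4
tin 491 [271. 160.] [0.7285 0.0123 0.0445] rect [728.9  12.9] [61.3 60.3] 59.5
pot 546 [277. 230.] [ 0.5489 -0.0126  0.1011] rect [549.7 -12.1] [58.8 57.3] 0.6
```

View pics/c_v.png

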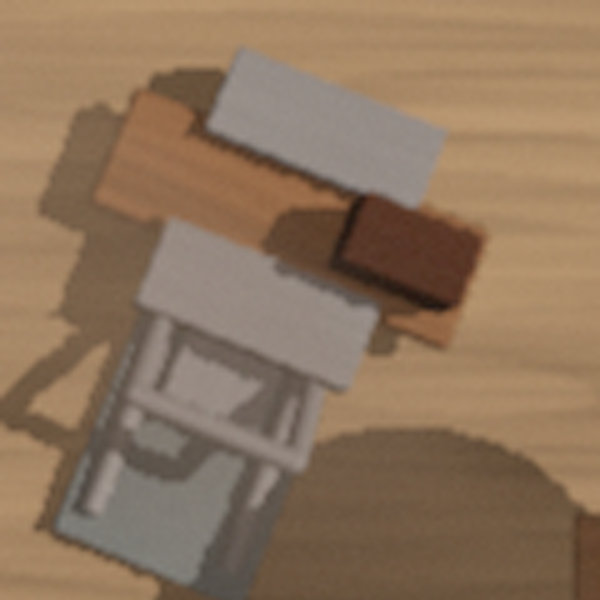

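View pics/c_r.png

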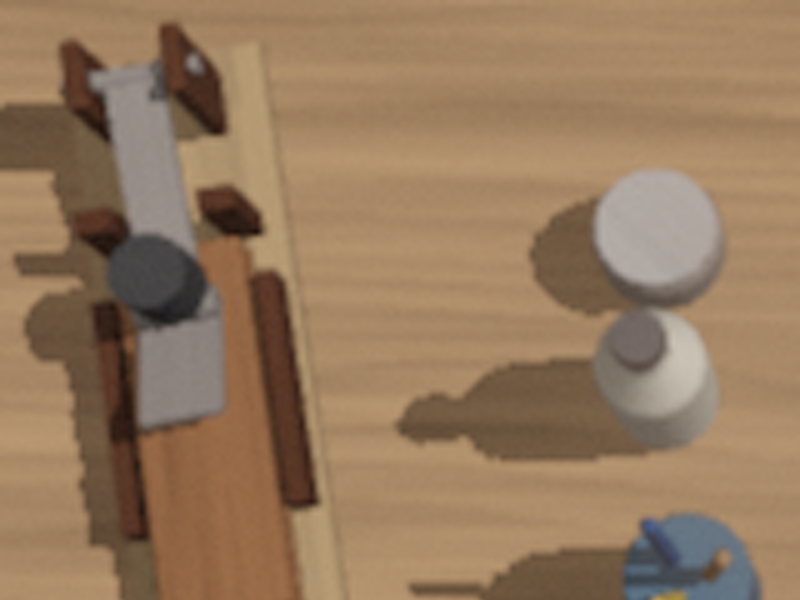

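The crop confirms it: the vise holds the full-size sole with its dark grip block at crop (410,255). The bar is at crop (215,430), and the rack's arm and weight show clearly. The depth values match the given sizes: grip 60.7x36.9 mm at 78 mm high, lips at 46 mm, pile 190x65 mm at 38 mm. Next I fix the frames and work out the first move.

```bash
cat >> h.py <<'E'
from scipy.spatial.transform import Rotation as Ro
VA=np.radians(-22.2);vx=np.array([np.cos(VA),np.sin(VA)]);vy=np.array([-vx[1],vx[0]]);VO=np.array([.5883,-.2285])
RA=np.radians(11.7);rx=np.array([np.cos(RA),np.sin(RA)]);ry=np.array([-rx[1],rx[0]]);RO=np.array([.6027,.2284])
def delta(s,xy,z,yawx):
    "shift in tool axes + roll to get TCP to xy,z with tool x at yaw (deg)"
    A=Ro.from_quat(s['eef_rot']).as_matrix();d=A.T@(np.r_[xy,z]-s['ee_pos'])
    y0=np.degrees(np.arctan2(A[1,0],A[0,0]));print('tool yaw',y0.round(2),'tilt z',A[:,2].round(4))
    return d.round(4),'roll',round(np.radians((y0-yawx+180)%360-180),4)
E
python3 - <<'E'
from h import *
from bench import read_state
p,d,K,R,t=load('top0');W=world(d,K,R,t);z=W[...,2]
# in frame checks
def fr(m,O,x,y): 
    P=W[m][:,:2]-O; a=P@x;b=P@y; return [round(1000*q,1) for q in (a.min(),a.max(),b.min(),b.max())]
def box(u0,u1,v0,v1,l,h):
    m=np.zeros(z.shape,bool);m[v0:v1,u0:u1]=(z[v0:v1,u0:u1]>l)&(z[v0:v1,u0:u1]<h);return m
print('fixedlip',fr(box(350,400,186,216,.044,.048),VO,vx,vy))
print('grip',fr(box(375,410,210,240,.0765,.082),VO,vx,vy))
print('bar',fr(box(330,375,240,280,.072,.082),VO,vx,vy))
print('pile',fr(box(150,215,120,250,.036,.0405),RO,rx,ry))
print('fences',fr(box(150,215,160,225,.030,.0335),RO,rx,ry))
print('base',fr(box(150,215,110,250,.008,.012),RO,rx,ry))
s=read_state();bar=VO-.110*vx;print(bar,delta(s,bar,.12,67.8),delta(s,bar,.053,67.8))
E
```

```text
fixedlip [np.float64(22.1), np.float64(67.4), np.float64(-54.9), np.float64(54.9)]
grip [np.float64(-17.7), np.float64(18.1), np.float64(-84.2), np.float64(-24.3)]
bar [np.float64(-118.6), np.float64(-105.2), np.float64(-44.7), np.float64(45.6)]
pile [np.float64(-69.8), np.float64(213.7), np.float64(-45.4), np.float64(45.1)]
fences [np.float64(-41.4), np.float64(126.3), np.float64(-46.2), np.float64(47.1)]
base [np.float64(-79.6), np.float64(230.6), np.float64(-50.1), np.float64(51.9)]
tool yaw 19.93 tilt z [-5.0e-04  1.2e-03 -1.0e+00]
tool yaw 19.93 tilt z [-5.0e-04  1.2e-03 -1.0e+00]
[ 0.48645424 -0.18693751] (array([ 0.3936, -0.283 ,  0.1022]), 'roll', np.float64(-0.8355)) (array([ 0.3936, -0.2829,  0.1692]), 'roll', np.float64(-0.8355))
```

The frames agree with the drawing to about 1 mm. I'm moving above the bar.

move_arm --pt "0.02 -0.014 0.0 -0.04" --pt "0.055 -0.04 0.0 -0.12" --pt "0.09 -0.065 0.01 -0.2" --pt "0.13 -0.094 0.02 -0.28" --pt "0.17 -0.122 0.03 -0.37" --pt "0.21 -0.151 0.045 -0.46" --pt "0.25 -0.18 0.06 -0.55" --pt "0.29 -0.209 0.075 -0.64" --pt "0.33 -0.237 0.09 -0.72" --pt "0.365 -0.262 0.1 -0.79" --pt "0.387 -0.278 0.102 -0.83" --pt "0.3936 -0.283 0.102 -0.8355" --pt "0.3936 -0.283 0.102 -0.8355" --claw 0.1 --newtons 40

```text
time: 1.4
ee_pos: [0.4869, -0.1865, 0.1204]
eef_rot: [0.83, 0.558, -0.0, -0.0]
ft_force: [0.1, -0.7, 0.1]
width: 0.0478
```

Run:
```python
from h import *
from bench import read_state,imaging
s=read_state();bar=VO-.110*vx;print(s['time'],s['ee_pos'],s['width'],s['joint_positions'].round(2),delta(s,bar,.053,67.8))
p,d=imaging.camera('wrist');c=imaging.get_calibration('wrist')
cv2.imwrite('pics/w1.png',p[:,:,::-1])
```

```text
tool yaw 67.89 tilt z [-3.e-04  4.e-04 -1.e+00]
1.4 [ 0.48688875 -0.18650901  0.12036976] 0.0478181115524521 [ 0.71  0.23 -0.48  1.84  0.12  1.1  -0.2 ] (array([-0.0006, -0.0002,  0.0674]), 'roll', np.float64(0.0016))
```

View pics/w1.png

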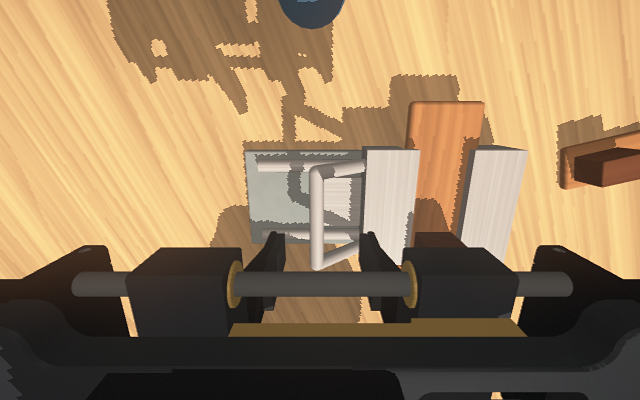

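The bar runs at column 318, between the fingers at columns 270 and 370. I'm descending and closing.

move_arm --pt "0 0 0.02 0" --pt "0 0 0.045 0" --pt "0 0 0.062 0" --pt "0 0 0.067 0" --pt "0 0 0.067 0"

```text
time: 1.95
ee_pos: [0.4857, -0.1887, 0.0533]
eef_rot: [0.831, 0.557, -0.0, -0.0]
ft_force: [0.7, -0.5, 0.4]
width: 0.0479
```

move_arm --pt "0 0 0 0" --pt "0 0 0 0" --pt "0 0 0 0" --pt "0 0 0 0" --pt "0 0 0 0" --pt "0 0 0 0" --claw -1 --newtons 40

```text
time: 2.55
ee_pos: [0.4852, -0.1868, 0.0535]
eef_rot: [0.83, 0.558, -0.001, -0.001]
ft_force: [-9.9, 2.7, 8.6]
width: 0.0111
```

Gripped, with a width of 11 mm. Now I pull the jaw open.

move_arm --pt "0 -0.004 0 0" --pt "0 -0.01 0 0" --pt "0 -0.017 0 0" --pt "0 -0.025 0 0" --pt "0 -0.033 0 0" --pt "0 -0.041 0 0" --pt "0 -0.049 0 0" --pt "0 -0.056 0 0" --pt "0 -0.061 0 0" --pt "0 -0.064 0 0" --pt "0 -0.065 0 0" --pt "0 -0.065 0 0"

```text
time: 3.75
ee_pos: [0.4263, -0.1628, 0.0536]
eef_rot: [0.83, 0.558, -0.0, -0.0]
ft_force: [1.4, -0.8, -2.0]
width: 0.0109
```

move_arm --pt "0 0 0 0" --pt "0 0 0 0" --pt "0 0 0 0" --claw 0.1

```text
time: 4.05
ee_pos: [0.4264, -0.1628, 0.0536]
eef_rot: [0.83, 0.558, -0.0, -0.0]
ft_force: [-1.0, -0.1, -0.2]
width: 0.0269
```

move_arm --pt "0 0 -0.02 0" --pt "0 0 -0.06 0" --pt "0 0 -0.1 0" --pt "0 0 -0.1 0"

```text
time: 4.45
ee_pos: [0.4291, -0.1636, 0.1586]
eef_rot: [0.83, 0.558, 0.002, 0.003]
ft_force: [0.4, 0.0, -0.8]
width: 0.0468
```

Run:
```python
from h import *
from bench import read_state,imaging
s=read_state()
p,d=imaging.camera('wrist');c=imaging.get_calibration('wrist')
cv2.imwrite('pics/w2.png',p[:,:,::-1])
p,d=imaging.camera('top');c=imaging.get_calibration('top');W=world(d,c['camera_matrix'],c['R'],c['t'])
cv2.imwrite('pics/t2.png',p[:,:,::-1])
z=W[...,2];V=(W[...,:2]-VO)@np.stack([vx,vy],1)
m=(z>.074)&(z<.082)&(abs(V[...,0])<.06)&(V[...,1]>-.12)&(V[...,1]<0)
if m.sum(): 
  P=V[m];print(m.sum(),P.min(0),P.max(0))
print(s['time'],s['ee_pos'],delta(s,VO-.055*vy,.053,67.8))
```

```text
384 [-0.01801551 -0.08462139] [ 0.01821561 -0.02470612]
tool yaw 67.8 tilt z [ 0.007  -0.0034 -1.    ]
4.45 [ 0.42914128 -0.16356072  0.1585712 ] (array([-0.0549,  0.1711,  0.1069]), 'roll', np.float64(0.0001))
```

View pics/w2.png

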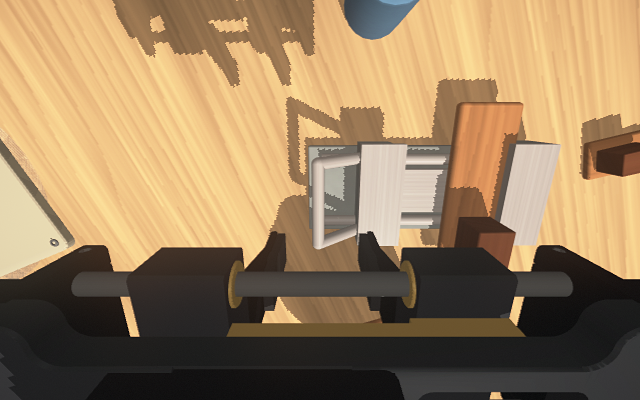

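View pics/t2.png

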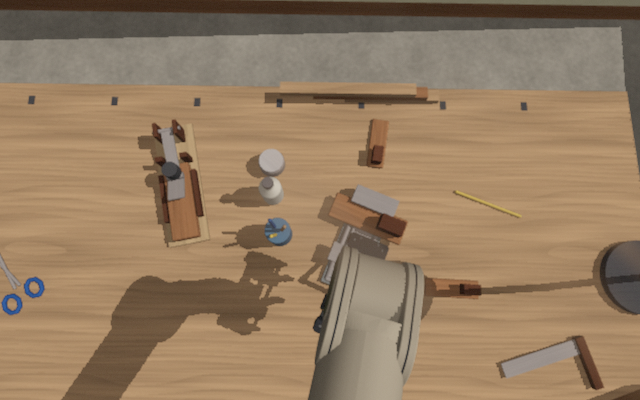

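The jaw is open by about 64 mm and the part hasn't moved (grip still centred at vise (0,-55)). I'm moving over the grip block.

move_arm --pt "-0.005 0.015 0 0" --pt "-0.015 0.045 0 0" --pt "-0.025 0.08 0 0" --pt "-0.037 0.115 0 0" --pt "-0.047 0.145 0.01 0" --pt "-0.053 0.165 0.02 0" --pt "-0.055 0.171 0.025 0" --pt "-0.055 0.171 0.025 0" --pt "-0.055 0.171 0.025 0" --claw 1

```text
time: 5.45
ee_pos: [0.5633, -0.2774, 0.1282]
eef_rot: [0.83, 0.558, -0.0, -0.001]
ft_force: [0.4, -0.3, 0.4]
width: 0.0872
```

Run:
```python
from h import *
from bench import read_state,imaging
s=read_state()
print(s['time'],s['ee_pos'],s['width'],delta(s,VO-.055*vy,.054,67.8))
p,d=imaging.camera('wrist')
cv2.imwrite('pics/w3.png',p[:,:,::-1])
```

```text
tool yaw 67.84 tilt z [-1.e-03  7.e-04 -1.e+00]
5.45 [ 0.56333751 -0.27737361  0.12822583] 0.08715486539168789 (array([-0.0003,  0.0047,  0.0742]), 'roll', np.float64(0.0007))
```

View pics/w3.png

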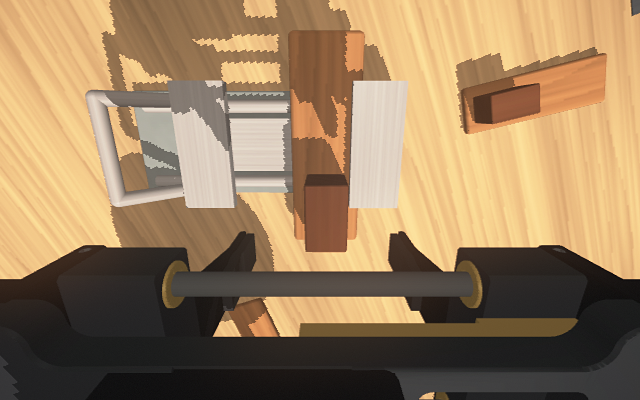

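The grip block (column 325) sits between the fingers (columns 245 and 400). I'm descending with the 4.7 mm correction.

move_arm --pt "0 0.003 0.015 0" --pt "0 0.0047 0.04 0" --pt "0 0.0047 0.062 0" --pt "0 0.0047 0.072 0" --pt "0 0.0047 0.074 0" --pt "0 0.0047 0.074 0"

```text
time: 6.1
ee_pos: [0.5685, -0.2801, 0.055]
eef_rot: [0.83, 0.558, 0.0, 0.0]
ft_force: [-0.3, 0.4, 0.0]
width: 0.0871
```

move_arm --pt "0 0 0 0" --pt "0 0 0 0" --pt "0 0 0 0" --pt "0 0 0 0" --pt "0 0 0 0" --pt "0 0 0 0" --claw -1 --newtons 55

```text
time: 6.7
ee_pos: [0.5684, -0.2802, 0.0546]
eef_rot: [0.83, 0.558, 0.0, 0.0]
ft_force: [-0.4, -0.8, 0.1]
width: 0.047
```

move_arm --pt "0 0 0 0" --pt "0 0 0 0" --pt "0 0 0 0"

```text
time: 7.0
ee_pos: [0.5673, -0.2798, 0.0544]
eef_rot: [0.83, 0.558, -0.001, -0.001]
ft_force: [-4.9, 1.7, 4.4]
width: 0.0356
```

move_arm --pt "0 -0.003 0 0" --pt "0 -0.008 0 0" --pt "0 -0.014 0 0" --pt "0 -0.02 0 0" --pt "0 -0.026 0 0" --pt "0 -0.029 0 0" --pt "0 -0.03 0 0" --pt "0 -0.03 0 0"

```text
time: 7.8
ee_pos: [0.5403, -0.2688, 0.0545]
eef_rot: [0.83, 0.558, -0.0, -0.0]
ft_force: [-0.8, -0.4, -1.0]
width: 0.0355
```

Run:
```python
from h import *
from bench import read_state,imaging
s=read_state()
print(s['time'],s['ee_pos'],s['width'],s['ft_force'],(s['ee_pos'][:2]-VO)@np.stack([vx,vy],1))
p,d=imaging.camera('wrist')
cv2.imwrite('pics/w4.png',p[:,:,::-1])
```

```text
7.8 [ 0.5402607  -0.26880166  0.05452278] 0.03553059725708487 [-0.83979998 -0.39435593 -0.97366032] [-0.02925056 -0.05546532]
```

View pics/w4.png

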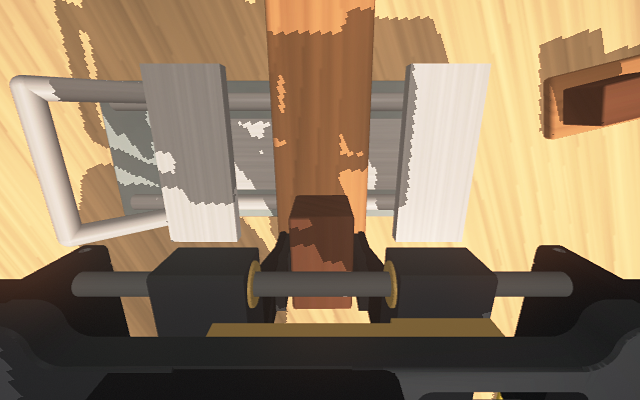

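The sole (columns 270–370) is clear of both lips (240 and 395). I'm lifting.

move_arm --pt "0 0 -0.008 0" --pt "0 0 -0.025 0" --pt "0 0 -0.05 0" --pt "0 0 -0.08 0" --pt "0 0 -0.115 0" --pt "0 0 -0.15 0" --pt "0 0 -0.18 0" --pt "0 0 -0.198 0" --pt "0 0 -0.2 0" --pt "0 0 -0.2 0"

```text
time: 8.85
ee_pos: [0.5406, -0.2687, 0.2545]
eef_rot: [0.83, 0.558, 0.0, 0.0]
ft_force: [-0.1, 0.2, -2.6]
width: 0.0359
```

Run:
```python
from h import *
from bench import read_state,imaging
s=read_state()
print(s['time'],s['ee_pos'],s['width'],s['ft_force'],s['joint_positions'].round(2))
g=RO-.1405*rx
print(g,delta(s,g,.255,11.7))
p,d=imaging.camera('wrist')
cv2.imwrite('pics/w5.png',p[:,:,::-1])
p,d=imaging.camera('side')
cv2.imwrite('pics/s5.png',p[:,:,::-1])
```

```text
8.85 [ 0.54061443 -0.2687369   0.25448003] 0.03585598508432735 [-0.1183845   0.19822278 -2.62343724] [ 0.75  0.3  -0.45  1.45  0.13  1.41 -0.1 ]
tool yaw 67.81 tilt z [ 3.e-04 -2.e-04 -1.e+00]
[0.4651192  0.19990839] (array([ 0.4054, -0.2469, -0.0007]), 'roll', np.float64(0.9792))
```

View pics/s5.png

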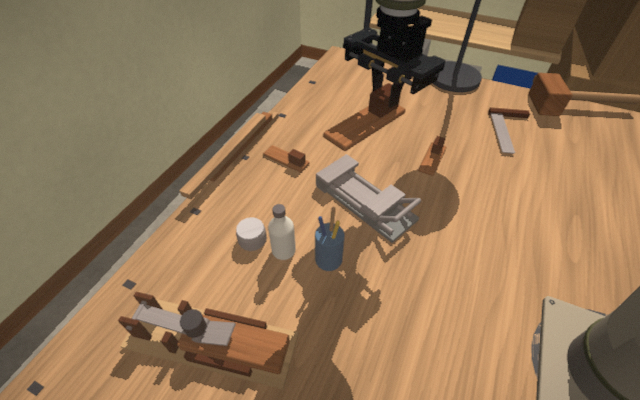

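The block is held level above the vise at side pixel (365,125). I'm carrying it over to the rack's entry.

move_arm --pt "0.008 -0.005 0 0.02" --pt "0.027 -0.016 0 0.06" --pt "0.055 -0.033 0 0.13" --pt "0.085 -0.052 0 0.2" --pt "0.118 -0.072 0 0.28" --pt "0.152 -0.093 0 0.36" --pt "0.187 -0.114 0 0.44" --pt "0.222 -0.135 0 0.52" --pt "0.257 -0.157 0 0.6" --pt "0.292 -0.178 0 0.69" --pt "0.325 -0.198 0 0.77" --pt "0.355 -0.216 0 0.85" --pt "0.38 -0.231 0 0.92" --pt "0.397 -0.242 0 0.965" --pt "0.4054 -0.2469 0 0.979" --pt "0.4054 -0.2469 0 0.979" --pt "0.4054 -0.2469 0 0.979" --pt "0.4054 -0.2469 0 0.979"

```text
time: 10.75
ee_pos: [0.4653, 0.1987, 0.2541]
eef_rot: [0.995, 0.101, -0.0, 0.0]
ft_force: [-0.0, -1.0, -2.2]
width: 0.0356
```

```bash
cat > look.py <<'E'
import sys
from h import *
from bench import read_state,imaging
s=read_state();tag=sys.argv[1]
print(s['time'],s['ee_pos'],s['width'],s['ft_force'])
g=RO-.1405*rx
print(delta(s,g,.0725,11.7), 'tcp rack',(s['ee_pos'][:2]-RO)@np.stack([rx,ry],1))
for n in sys.argv[2:]:
    p,d=imaging.camera(n);c=imaging.get_calibration(n)
    cv2.imwrite(f"pics/{n}{tag}.png",p[:,:,::-1]);np.savez(f"pics/{n}{tag}.npz",p=p,d=d,**{k:np.array(v) for k,v in c.items()})
E
python3 look.py 6 top side
```

```text
10.75 [0.46528527 0.19869686 0.25405019] 0.03560617009656018 [-0.03941872 -1.04234488 -2.21403225]
tool yaw 11.65 tilt z [-7.e-04 -6.e-04 -1.e+00]
(array([ 0.0002, -0.0013,  0.1815]), 'roll', np.float64(-0.0009)) tcp rack [-0.14058306 -0.00122003]
```

View pics/top6.png

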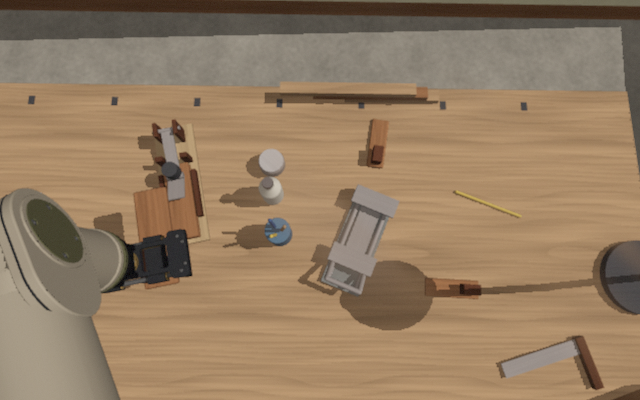

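View pics/side6.png

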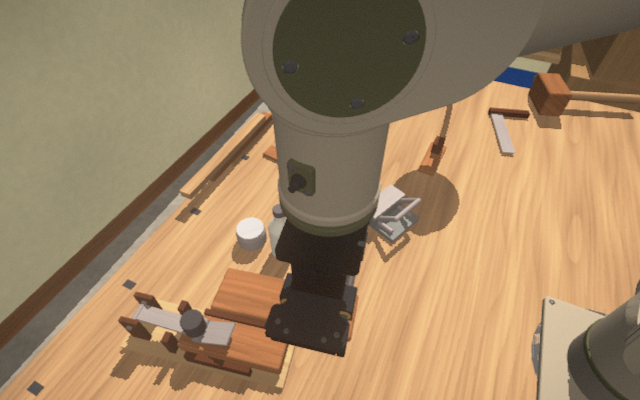

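In the top view the sole is at (155,225), pointing along the rack (parallax shifts it because it is high). I'll measure its level, yaw and lateral offset from depth before lowering.

```bash
cat > sole.py <<'E'
import sys
from h import *
p,d,K,R,t=load(sys.argv[1]);lo,hi=float(sys.argv[2]),float(sys.argv[3])
W=world(d,K,R,t);V=(W[...,:2]-RO)@np.stack([rx,ry],1);z=W[...,2]
m=(z>lo)&(z<hi)&(V[...,0]>-.09)&(V[...,0]<.05)&(abs(V[...,1])<.06)
k,lab,st,ce=cv2.connectedComponentsWithStats(m.astype(np.uint8));i=1+st[1:,4].argmax();m=lab==i
P=np.c_[V[m],z[m]];A=np.c_[P[:,:2],np.ones(len(P))];c=np.linalg.lstsq(A,P[:,2],rcond=None)[0]
print(len(P),'slope x,y',c[:2],'z at x=-50',c[2]-.05*c[0],'front x',np.percentile(P[:,0],[98,100]))
for a in (-.08,-.06,-.04,-.02,0.):
    q=P[abs(P[:,0]-a)<.008]
    if len(q)>5: print(a,'y',q[:,1].min().round(4),q[:,1].max().round(4),'mid',((q[:,1].min()+q[:,1].max())/2).round(4))
E
python3 sole.py top6 .21 .26
```

```text
1599 slope x,y [-0.00381344  0.02028485] z at x=-50 0.23337451273621906 front x [0.00854721 0.01114088]
-0.08 y -0.033 0.0297 mid -0.0017
-0.06 y -0.0333 0.0302 mid -0.0016
-0.04 y -0.0333 0.0302 mid -0.0015
-0.02 y -0.0334 0.0302 mid -0.0016
0.0 y -0.0329 0.032 mid -0.0004
```

The sole is level and square, with its front at rack x = 10 mm (before the lip tip at 24) and its underside 34.6 mm below the TCP. I'm lowering to about 1.5 mm above the pile.

move_arm --pt "0 -0.0005 0.01 0" --pt "0 -0.001 0.03 0" --pt "0 -0.0013 0.06 0" --pt "0 -0.0013 0.09 0" --pt "0 -0.0013 0.12 0" --pt "0 -0.0013 0.145 0" --pt "0 -0.0013 0.163 0" --pt "0 -0.0013 0.173 0" --pt "0 -0.0013 0.178 0" --pt "0 -0.0013 0.1795 0" --pt "0 -0.0013 0.1795 0" --pt "0 -0.0013 0.1795 0"

```text
time: 12.05
ee_pos: [0.4654, 0.2013, 0.0758]
eef_rot: [0.995, 0.102, 0.001, -0.0]
ft_force: [0.1, 1.0, -1.8]
width: 0.0356
```

```bash
python3 look.py 7 top side; python3 sole.py top7 .047 .059
python3 - <<'E'
import cv2
a=cv2.imread('pics/top7.png')[110:290,100:310];b=cv2.imread('pics/side7.png')[250:400,80:340]
cv2.imwrite('pics/c7.png',cv2.resize(a,None,fx=3.3,fy=3.3));cv2.imwrite('pics/cs7.png',cv2.resize(b,None,fx=3,fy=3))
E
```

```text
12.05 [0.4654171  0.20131519 0.07579051] 0.035605199977045025 [ 0.09702653  0.96417645 -1.75963754]
tool yaw 11.7 tilt z [ 1.4e-03  3.0e-04 -1.0e+00]
(array([-0.0006,  0.0013,  0.0033]), 'roll', np.float64(-0.0)) tcp rack [-0.139923    0.00131716]
1099 slope x,y [0.00056334 0.01684748] z at x=-50 0.055237244161929884 front x [0.0089622 0.0112587]
-0.08 y -0.0309 0.0321 mid 0.0006
-0.06 y -0.0311 0.0325 mid 0.0007
-0.04 y -0.0311 0.0333 mid 0.0011
-0.02 y -0.031 0.0331 mid 0.0011
0.0 y -0.0301 0.0331 mid 0.0015
```

View pics/c7.png

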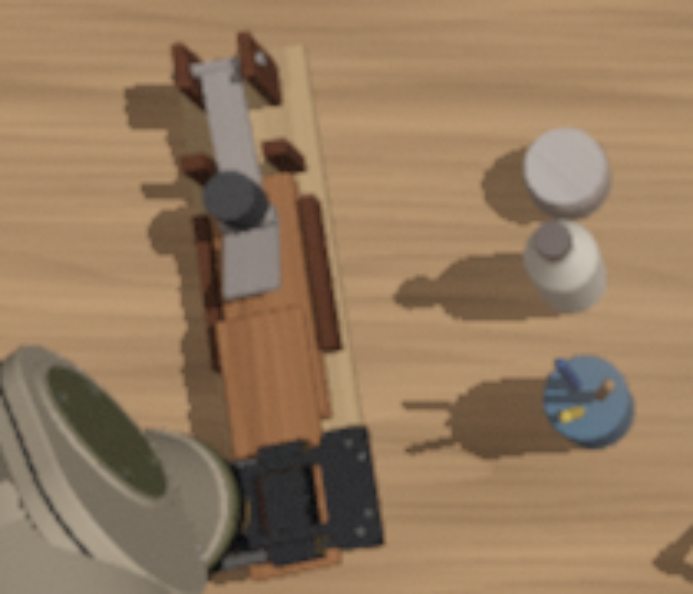

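View pics/cs7.png

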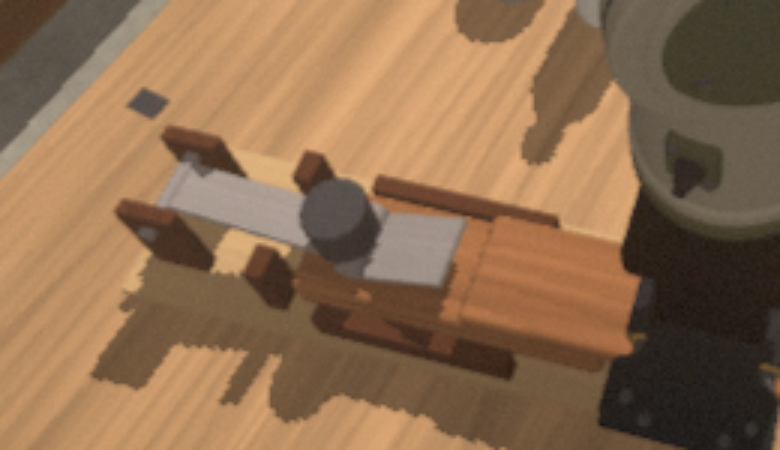

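The front is at rack x = 10 mm, just short of the lip, with the underside about 3 mm over the pile. I'm easing down and sliding in the first part.

move_arm --pt "0.0 0.0005 0.0015 0" --pt "0.005 0.001 0.0017 0" --pt "0.012 0.001 0.0017 0" --pt "0.02 0.001 0.0017 0" --pt "0.028 0.001 0.0017 0" --pt "0.035 0.001 0.0017 0" --pt "0.041 0.001 0.0017 0" --pt "0.047 0.001 0.0017 0" --pt "0.053 0.001 0.0017 0" --pt "0.057 0.001 0.0017 0" --pt "0.06 0.001 0.0017 0" --pt "0.06 0.001 0.0017 0"

```text
time: 13.35
ee_pos: [0.5228, 0.2123, 0.0727]
eef_rot: [0.995, 0.102, -0.002, 0.0]
ft_force: [-7.5, -1.5, 1.0]
width: 0.0357
```

```bash
python3 look.py 8 top side; python3 sole.py top8 .046 .059
python3 - <<'E'
import cv2
b=cv2.imread('pics/side8.png')[250:400,80:340]
cv2.imwrite('pics/cs8.png',cv2.resize(b,None,fx=3,fy=3))
E
```

```text
13.35 [0.52276248 0.21231211 0.07272306] 0.03572478011383724 [-7.45049265 -1.46279056  0.9934825 ]
tool yaw 11.73 tilt z [-0.0032 -0.001  -1.    ]
(array([-0.059 ,  0.0004,  0.0004]), 'roll', np.float64(0.0006)) tcp rack [-0.08153906  0.00045669]
627 slope x,y [-0.00117326 -0.00032114] z at x=-50 0.052193714755043426 front x [0.04705143 0.04993758]
-0.02 y -0.0318 0.0311 mid -0.0004
0.0 y -0.0316 0.0314 mid -0.0001
```

View pics/cs8.png

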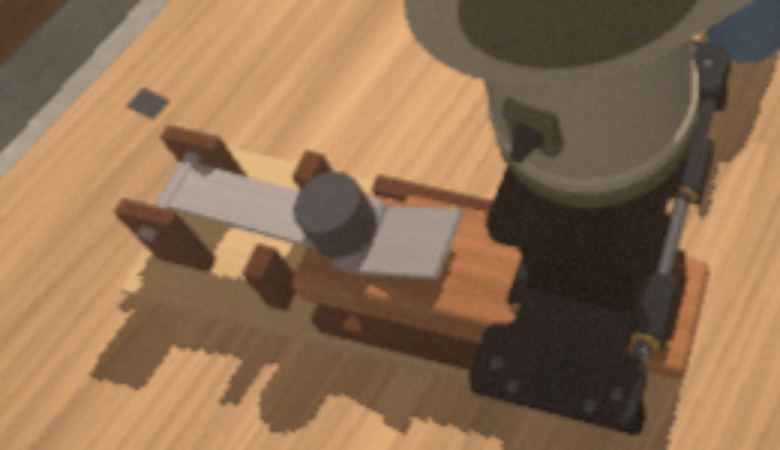

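The sole is under the lip, pushing with 7.5 N as expected, square and lying on the pile. Its nose is at about 68 mm. I'm pushing on towards the stops.

move_arm --pt "0.004 0.0 -0.0007 0" --pt "0.01 0.0 -0.0007 0" --pt "0.017 0.0 -0.0007 0" --pt "0.024 0.0 -0.0007 0" --pt "0.031 0.0 -0.0007 0" --pt "0.037 0.0 -0.0007 0" --pt "0.043 0.0 -0.0007 0" --pt "0.048 0.0 -0.0007 0" --pt "0.051 0.0 -0.0007 0" --pt "0.052 0.0 -0.0007 0" --pt "0.052 0.0 -0.0007 0"

```text
time: 14.55
ee_pos: [0.5749, 0.2228, 0.074]
eef_rot: [0.995, 0.102, 0.0, 0.0]
ft_force: [-1.3, -0.6, -6.3]
width: 0.0357
```

```bash
python3 look.py 9 top side; python3 sole.py top9 .046 .059
python3 - <<'E'
import cv2
b=cv2.imread('pics/side9.png')[250:400,80:340];a=cv2.imread('pics/top9.png')[110:290,100:310]
cv2.imwrite('pics/cs9.png',cv2.resize(b,None,fx=3,fy=3));cv2.imwrite('pics/c9.png',cv2.resize(a,None,fx=3.3,fy=3.3))
E
```

```text
14.55 [0.57492182 0.22282467 0.07396929] 0.03570193359519359 [-1.34997553 -0.56537387 -6.27172714]
tool yaw 11.7 tilt z [ 2.e-04 -0.e+00 -1.e+00]
(array([-0.1122,  0.0002,  0.0014]), 'roll', np.float64(0.0)) tcp rack [-0.02833163  0.00017357]
181 slope x,y [0.0818985  0.01344684] z at x=-50 0.05365396319545178 front x [-0.04276664 -0.04076203]
-0.06 y -0.0331 0.0308 mid -0.0012
-0.04 y -0.0327 -0.0239 mid -0.0283
```

View pics/cs9.png

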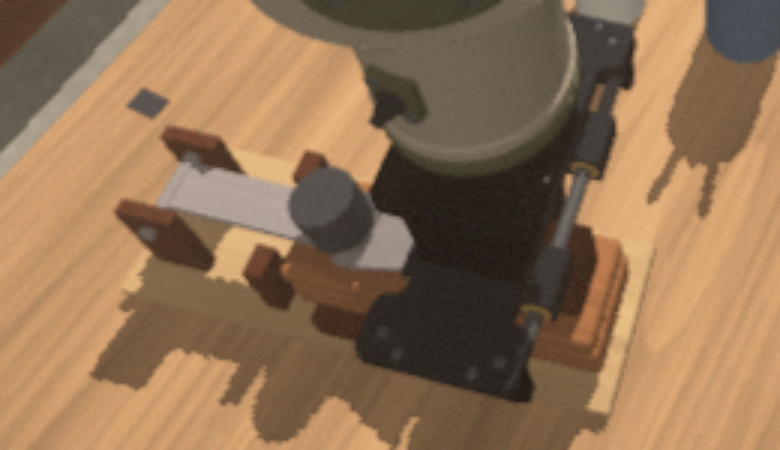

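View pics/c9.png

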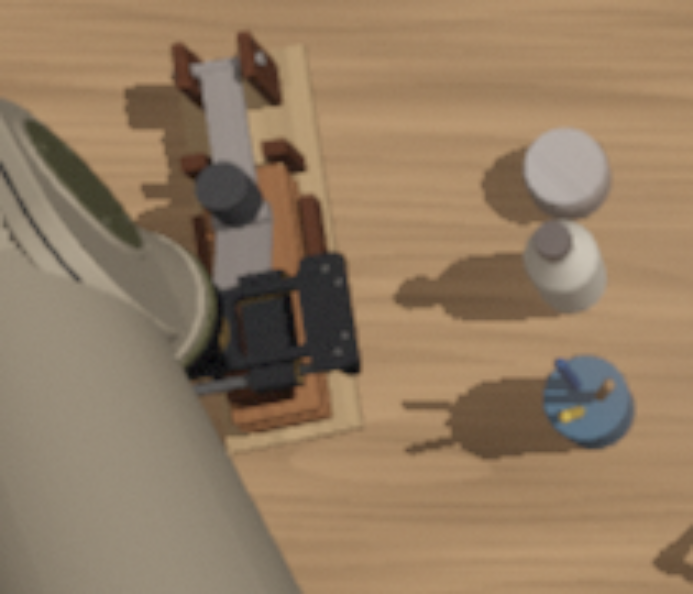

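The origin is at rack x ≈ 27 mm (home is 30), with the arm raised onto the sole. I'm easing down 1 mm and in 1 mm, then releasing.

move_arm --pt "0.0005 0 0.0005 0" --pt "0.001 0 0.001 0" --pt "0.001 0 0.001 0"

```text
time: 14.95
ee_pos: [0.5757, 0.223, 0.0731]
eef_rot: [0.995, 0.102, -0.0, 0.0]
ft_force: [-3.4, -1.9, -2.8]
width: 0.0354
```

move_arm --pt "0 0 0 0" --pt "0 0 0 0" --pt "0 0 0 0" --pt "0 0 0 0" --pt "0 0 0 0" --pt "0 0 0 0" --claw 0.7

```text
time: 15.55
ee_pos: [0.5759, 0.2231, 0.0731]
eef_rot: [0.995, 0.102, 0.0, 0.0]
ft_force: [-0.2, 0.3, -0.5]
width: 0.0716
```

move_arm --pt "0 0 -0.01 0" --pt "0 0 -0.03 0" --pt "0 0 -0.06 0" --pt "0 0 -0.1 0" --pt "0 0 -0.14 0" --pt "0 0 -0.17 0" --pt "0 0 -0.18 0"

```text
time: 16.25
ee_pos: [0.5767, 0.224, 0.2576]
eef_rot: [0.995, 0.102, 0.003, -0.001]
ft_force: [0.8, 0.6, -0.5]
width: 0.0742
```

move_arm --pt "-0.02 0.0 0 0" --pt "-0.06 0.0 0 0" --pt "-0.1 0.0 0 0" --pt "-0.13 0.0 0 0" --pt "-0.14 0.0 0 0" --pt "-0.14 0.0 0 0"

```text
time: 16.85
ee_pos: [0.4381, 0.1943, 0.2534]
eef_rot: [0.995, 0.102, 0.001, 0.001]
ft_force: [1.2, 0.2, 1.1]
width: 0.0736
```

```bash
python3 look.py 10 top side
python3 - <<'E'
import cv2
b=cv2.imread('pics/side10.png')[250:400,80:340];a=cv2.imread('pics/top10.png')[110:290,100:310]
cv2.imwrite('pics/cs10.png',cv2.resize(b,None,fx=3,fy=3));cv2.imwrite('pics/c10.png',cv2.resize(a,None,fx=3.3,fy=3.3))
E
```

```text
16.85 [0.43810066 0.19432502 0.253366  ] 0.07363674254358371 [1.17444045 0.22798285 1.11950538]
tool yaw 11.71 tilt z [ 0.0013 -0.0014 -1.    ]
(array([ 0.0274, -0.0003,  0.1809]), 'roll', np.float64(0.0001)) tcp rack [-1.68089404e-01  1.16612195e-05]
```

View pics/cs10.png

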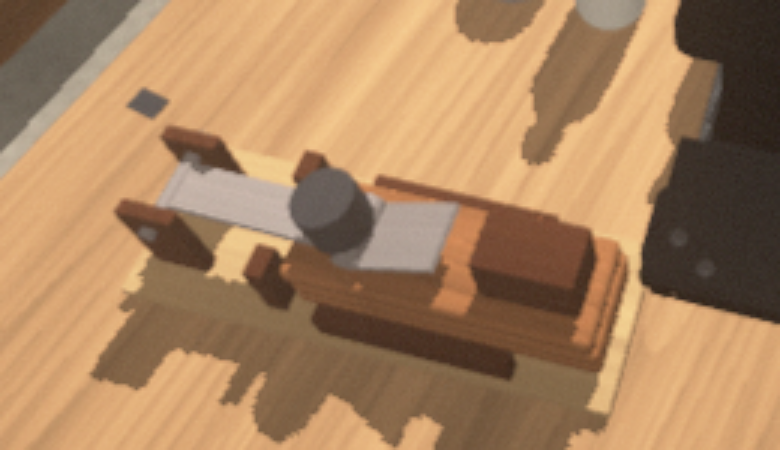

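View pics/c10.png

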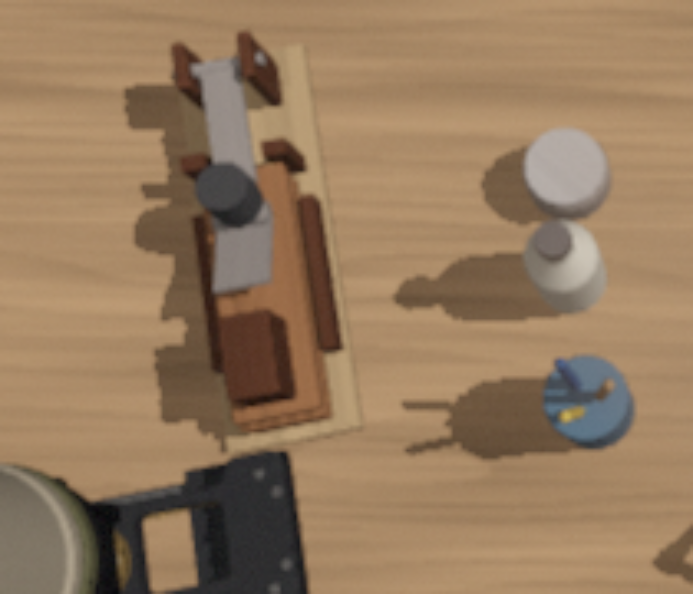

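The block lies on the pile under the arm: grip block at top crop (255,355), weight at (230,195). I'll check the final pose by numbers.

Run:
```python
from h import *
p,d,K,R,t=load('top10');W=world(d,K,R,t);V=(W[...,:2]-RO)@np.stack([rx,ry],1);z=W[...,2]
near=(V[...,0]>-.1)&(V[...,0]<.14)&(abs(V[...,1])<.06)
def rep(n,m):
    P=V[m]*1000;rc=cv2.minAreaRect(P.astype(np.float32));print(n,m.sum(),'z',np.median(z[m]).round(4),'x',P[:,0].min().round(1),P[:,0].max().round(1),'y',P[:,1].min().round(1),P[:,1].max().round(1),'rect',np.round(rc[0],1),np.round(rc[1],1),round(rc[2],1))
rep('grip',near&(z>.092)&(z<.1)&(V[...,0]<.04)); rep('sole',near&(z>.048)&(z<.0555)); rep('weight',near&(z>.095)&(V[...,0]>.06))
rep('blank edge',near&(z>.034)&(z<.042)&(V[...,0]<-.06))
for n,u0,u1,v0,v1,l,h in [('glue',250,290,170,210,.13,.16),('tin',250,290,145,180,.035,.055),('pot',260,300,210,250,.08,.16)]:
    m=np.zeros(z.shape,bool);m[v0:v1,u0:u1]=(z[v0:v1,u0:u1]>l)&(z[v0:v1,u0:u1]<h);print(n,W[m].mean(0).round(4))
```

```text
grip 408 z 0.0961 x -56.3 3.6 y -18.9 17.3 rect [-26.4  -0.8] [59.9 36.1] 0.2
sole 818 z 0.0518 x -65.9 136.3 y -38.3 40.1 rect [34.5 -1.5] [201.7  78.6] 1.5
weight 198 z 0.0998 x 77.2 113.4 y -17.4 18.3 rect [95.2  0.4] [35.1 35.1] 82.4
blank edge 50 z 0.0371 x -69.7 -61.8 y -31.3 29.9 rect [-67.3  -0.9] [ 6.6 61.4] 4.3
glue [0.6497 0.0083 0.1442]
tin [0.7287 0.0123 0.0444]
pot [ 0.5489 -0.0125  0.1011]
```

The checks come out well: origin at rack x ≈ 28.6 mm, grip top at 96 mm, yaw within 0.2°. The blanks, glue bottle, tin and pot haven't moved. I'm handing in.

Run:
```python
from bench import r
print(r.close_job())
```

```text
the job is handed in; nothing more can be done
None
```

The push block is on the pile in the drying rack, with its bare end under the hold-down arm, and the job is handed in. It took about 17 s of the 61 s allowed.

**What I did:** I pulled the vise jaw open by about 64 mm. Then I slid the block about 29 mm clear of the fixed lip and lifted it out. I set it down just short of the arm's lip and slid it in with about 7.5 N, then let go and backed the gripper away.

**Last checks (top camera depth, after release):**
- **Position:** the block's origin is at rack x ≈ 28.6 mm, about 1.4 mm short of fully home. It is about 1 mm off the centre line and within 0.2° of square.
- **Seating:** the grip top is at 96 mm, which matches a sole lying flat on the pile.
- **Hold-down arm:** its weight rose from about 87 to 100 mm, as it should with a sole under the arm. The description says about 102 mm.
- **Blanks:** the pile's visible near end is still at x ≈ -70 mm.
- **Glue bottle, pencil pot and tin:** all within 0.3 mm of where they started.

One check was no use: the automatic mask for the sole in the last picture also took in parts of the rack. I judged the final position from the grip block instead. No other check failed or disagreed.

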